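Feel along the ground rim of an insole and stop on the wax mark

ROBOT

A 6-joint arm with a two-finger parallel gripper is mounted at the origin on the work surface. World frame = base frame: x ahead of the robot, y to its left, z up, the work surface at z = 0. Lengths are in m, angles in rad, forces in N, time in s.
With the tool pointing down it reaches from about 0.375 to 0.925 m from the base axis. Payload 5.7 kg.
Tool frame: the origin (TCP) lies midway between the tips of the shut fingers; the grasp point (between the pads) lies 19 mm behind it; z points along the fingers, y is the direction in which the jaws open and shut (so a half turn about z gives the same grasp; the last joint's range is limited). The gripper opens to 88 mm and grips with 3 to 60 N. Pads are 20 mm wide; open, the fingers measure 115 mm over their backs; the gripper's body (75 mm by 178 mm) begins 61 mm behind the grasp point.
Start: joints at [1.034, 0.359, 1.51, -0, 1.272, -0.115], TCP at [0.246, 0.547, 0.192] pointing down, gripper open.
Joint ranges: [-2.97, 2.97], [-1.01, 2.36], [0.21, 2.38], [-0.96, 4.11], [0.2, 2.71], [-2.98, 2.98]. Speed limits (rad/s): [2.39, 2.39, 3.14, 3.14, 3.14, 3.14].

INTERFACE

Orientations are given as a unit quaternion [x, y, z, w].
In Python, from cell import bot, camera, get_calibration, order, recognise gives the robot as it stands.
- The arm moves only by the shell command python3 -m handwheel 'ROWS' [FORCE]. ROWS is JSON, a list of rows, each a list of 7 numbers: the turn, a rotation vector about the tool's x, y, z in rad, then the shift along the tool's x, y, z in mm, then the opening, from -1 (shut) to 1 (fully open), so that 0 is half open. In form: [[wx, wy, wz, dx, dy, dz, grip], ...]. A call has 1 to 20 rows; each row is the pose to reach, as a shift and turn from the pose commanded when the call began, along the tool's axes at that moment; what a row does not reach only later rows make up. A row lasts 1/8 s, in which the tool goes at most 62.5 mm and 10.7 degrees, less where a joint would pass 70% of its speed; a pose out of reach is approached as far as the arm can. A call with a gripper value outside its range is refused whole. The fingers move at their own pace and stop on an object; FORCE is the grip in N (left out, the last holds). Time passes only in rows, so rows that repeat a pose let the fingers close. It gives the time, the measured TCP pose, the force and the opening at its end, in the units of the state.
- bot.state(): the state, without advancing time (a new reading comes with each control period).
- camera(name): name is "scene" or "side" or "wrist"; returns the picture (384x512x3 uint8, red, green, blue); there is no depth.
- get_calibration(name): a dict with "camera_matrix" (3x3 intrinsics, pixels), "cam_to_world" (4x4, takes a point from camera to world coordinates); the wrist camera has in their place "T_tool_cam" (4x4, takes a point from camera to tool coordinates, whose origin is the TCP and whose axes are the flange's). Camera axes: x right, y up, looking along -z (the intrinsics and any distortion apply to the point x, -y, -z); pixel columns grow to the right and rows downward; lengths in m; the calibration is good to about 2 mm. A picture is of the moment at which its call begins: read the wrist's pose just before it. get_calibration takes no time and is no camera call.
- order.finish_job(): hands the job in, once; it reports no verdict.
Trained networks look in the newest picture that a camera, given by its name, has taken for a name from the list of things; names that differ only in an ending like _2 or _b are one class to them, and where a whole thing is asked for, a point or a joint stands for the part that bears it (a point fixed in the world has none). Each returns a list of dicts, best first, with "score" (0 to 1); they miss things now and then, are a little off and sometimes report something else, mostly with a low value. They report only what shows in the picture. A call takes as long as a camera call.
- recognise(query, camera): "position" ([row, column] in pixels, amid what is visible of it).
The state is a dict: "time": time; "qpos": joint angles; "joint_vel": joint speeds; "effort": joint torques, N m; "tcp_pos": TCP position; "eef_rot": TCP orientation; "ft_force": force on the tool from outside, world axes, zero at the start; "torque": the same for the moment, N m; "gripper_width": finger opening in m.
Only numpy, scipy, OpenCV 4.12 (cv2) and the standard library are available. Lean on these libraries where they do the work, as an engineer would, in place of code of your own. Each camera call takes 0.05 s, during which the arm holds its last target.

TASK

Feel along the freshly ground rim of the insole that lies in the rubber cushion: set the closed fingertips lightly on top of the rim at the very back of the heel, then run them along the top of the rim, round the heel and up the arch side to the red wax mark, in one light pass without lifting off. Stop there and finish with the closed fingertips still resting lightly on the red mark, to show where the rim must be ground again. Only touch the insole, do not press hard, pinch, lift or shove it, and leave everything else on the bench as it is.

Things in the scene. Friction and masses are not known exactly. Their poses are not given: they have to be found in the camera images.
- insole: tan right-foot insole, 266 mm long, 100 mm wide at the ball, 72 mm at the heel, loose (about 0.12 kg), lying bed up in the rubber cushion between low lugs. Origin on its underside on the middle line, 128 mm ahead of the back of the heel; x to the toes, y to the arch side, z up. Its raised rim is rounded on top and 6 mm thick; round the heel its top is 52 mm above the bench, along the arch 62 mm
- rim0 (a point): top of the rim at the very back of the heel, where the pass begins (insole frame -125, 0, 18 mm). Seen from above the crest of the rim is a half circle of radius 33 mm round the heel, centred at x = -92 mm, y = 0 of the insole frame
- rim1 (a point): top of the rim at the arch side of the heel, where the half circle ends (insole frame -92, 33, 19 mm). From here the crest runs nearly straight to the toes and rises: (-70, 36, 22), (-45, 38, 26), (-30, 38, 28) mm, then straight and level to x = 60 mm
- rim2 (a point): top of the rim on the arch side, further towards the toes (insole frame -56, 37, 24 mm)
- rim3 (a point): top of the rim on the arch side, on its level stretch (insole frame -18, 38, 28 mm)
- mark_top (a point): top of the rim in the middle of the red wax mark, where the pass ends: a red band 14 mm wide across the rim on the arch side, 36 to 71 mm beyond rim3 along the rim; it differs from run to run
- fixture: plywood board 330 x 215 x 12 mm, fixed, with an aluminium-framed cushion of black rubber, 292 x 112 mm, its top 34 mm above the bench, with lugs 9 mm high round the insole. Origin on its underside below the insole's origin, axes as the insole's. The cushion gives straight down under the insole, about 1 mm for every 1.2 N after the first 1 to 2 N, up to 11 mm
- pencil: red wax pencil, 170 mm long, 9 mm thick, lying on the fixture's board beyond the cushion, on the outer side of the foot; to be left alone
- sanding_block: cork sanding block 100 x 50 x 32 mm, lying on the fixture's board beside the pencil; to be left alone
- mate: the finished left insole of the pair, the mirror image of the first and without a mark, lying loose on the bench to the left; to be left alone
- glue_bottle: white bottle, 72 mm thick, with a blue nozzle, 205 mm tall; to be left alone
- shears: shears with black handles, 245 mm long, lying on the bench to the right; to be left alone
- cement_tin: yellow tin, 80 mm thick, 95 mm tall; to be left alone
- tape: roll of tan tape lying flat, 96 mm across, 25 mm high; to be left alone

How it is judged:
By the outcome, as a careful person would: the job done as asked, in the order asked, and still so for the second after the job is handed in, while the arm keeps its last pose, push and grip.
It also fails if it takes over 40 s, if anything falls off the work surface, if the arm or the gripper's body presses on something with over 40 N, if the wrist force passes 120 N, or if a joint passes its speed limit or range.

## Working session

There is one attempt and no reset: what is moved stays moved. The work goes in short steps, Python scripts to look and compute and a shell command to move; the robot and the scene stay as the last step left them, time stands still between calls to the robot, and variables do not carry over. Pictures are saved under pics/ and viewed, and the job is handed in when it is done.

```bash
ls; mkdir -p pics; python3 - <<'E'
from cell import bot,camera,get_calibration,recognise
import cv2,numpy as np
s=bot.state(); print(s)
for n in ["scene","side","wrist"]:
    im=camera(n); cv2.imwrite(f"pics/{n}0.png",im[:,:,::-1]); c=get_calibration(n); print(n,{k:np.round(v,4).tolist() if not isinstance(v,str) else v for k,v in c.items()})
    for q in ["insole","mark_top","rim0"]:
        print(q,recognise(q,n)[:3])
E
```

```text
pics
{'time': 0.0, 'qpos': array([ 1.03387862e+00,  3.59483077e-01,  1.51141552e+00,  1.80617924e-05,
        1.27252196e+00, -1.15139733e-01]), 'joint_vel': array([ 1.41001969e-03, -1.48788833e-03, -2.10722670e-04,  9.82710828e-07,
        1.45307263e-04,  2.99980955e-04]), 'effort': array([ 5.34580909e-05, -5.15383065e+01, -2.70727283e+01,  6.72272919e-02,
        3.53746803e-02, -1.15162711e-04]), 'tcp_pos': array([0.24526771, 0.54676166, 0.19112915]), 'eef_rot': array([ 2.09331792e-01,  9.77844244e-01, -8.63042040e-04, -3.00898637e-04]), 'ft_force': array([-0.04376374,  0.70795726, -1.04440375]), 'torque': array([ 0.03532829, -0.02848903, -0.05146693]), 'gripper_width': 0.08810781738440437}
scene {'camera_matrix': [[396.2192, 0.0, 252.9566], [0.0, 396.2192, 194.3325], [0.0, 0.0, 1.0]], 'cam_to_world': [[0.4816, -0.629, 0.6102, 1.1828], [0.8764, 0.35, -0.3309, -0.3532], [-0.0054, 0.6942, 0.7198, 0.803], [0.0, 0.0, 0.0, 1.0]]}
insole [{'position': [196.9, 260.2], 'score': 0.59}, {'position': [226.3, 277.1], 'score': 0.34}]
mark_top []
rim0 [{'position': [194.7, 258.4], 'score': 0.76}]
side {'camera_matrix': [[496.8301, 0.0, 253.9408], [0.0, 496.8301, 190.7463], [0.0, 0.0, 1.0]], 'cam_to_world': [[-0.7933, 0.3617, -0.4897, -0.2274], [-0.6088, -0.4647, 0.643, 1.0384], [0.005, 0.8083, 0.5888, 1.0045], [0.0, 0.0, 0.0, 1.0]]}
insole [{'position': [195.7, 253.1], 'score': 0.91}]
mark_top []
rim0 [{'position': [197.9, 254.4], 'score': 0.76}, {'position': [177.6, 250.5], 'score': 0.46}]
wrist {'camera_matrix': [[336.0506, 0.0, 260.4661], [0.0, 336.0506, 194.2434], [0.0, 0.0, 1.0]], 'T_tool_cam': [[0.0004, 0.9659, 0.2591, 0.0708], [1.0, -0.0002, -0.0006, -0.0007], [-0.0006, 0.2591, -0.9659, -0.1915], [0.0, 0.0, 0.0, 1.0]]}
insole []
mark_top []
rim0 []
```

View pics/scene0.png

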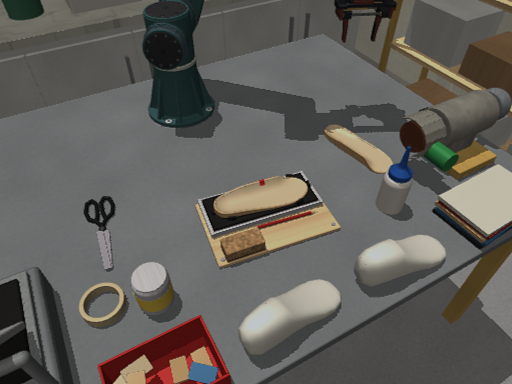

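View pics/side0.png

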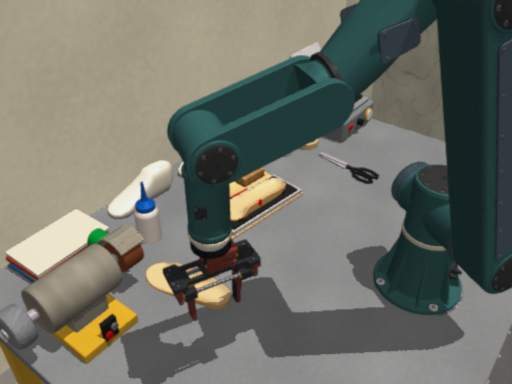

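View pics/wrist0.png

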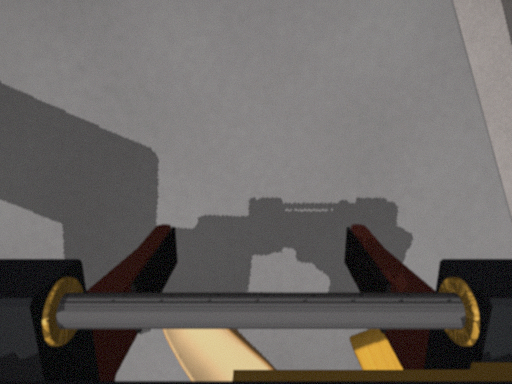

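The scene view shows the insole near (262,196) with the red mark at (262,183), the arch side towards the robot and the heel at the left. I'll take a coarse pose from this view first, then look from above with the wrist camera.

```bash
cat > h.py <<'E'
import numpy as np,cv2
from scipy.spatial.transform import Rotation as R
from cell import bot,camera,get_calibration,recognise
def cam(n,s=None):
    c=get_calibration(n);K=np.array(c["camera_matrix"])
    if n=="wrist":
        T=np.eye(4);T[:3,:3]=R.from_quat(s["eef_rot"]).as_matrix();T[:3,3]=s["tcp_pos"];T=T@np.array(c["T_tool_cam"])
    else:T=np.array(c["cam_to_world"])
    return K,T
def proj(P,K,T):
    P=np.atleast_2d(P);q=(P-T[:3,3])@T[:3,:3];q=q*[1,-1,-1];u=q@K.T;return u[:,:2]/u[:,2:]
def ray(px,z,K,T): # px=(col,row)
    d=np.linalg.inv(K)@[px[0],px[1],1];d=T[:3,:3]@(d*[1,-1,-1]);o=T[:3,3];return o+d*(z-o[2])/d[2]
E
python3 - <<'E'
from h import *
K,T=cam("scene")
im=cv2.imread("pics/scene0.png")
for n,p,z in [("mark",(262,183),.062),("heel",(214,208),.052),("toe",(308,185),.05)]:
    print(n,ray(p,z,K,T).round(3))
c=im[150:280,180:350]; cv2.imwrite("pics/crop0.png",cv2.resize(c,None,fx=4.5,fy=4.5,interpolation=cv2.INTER_CUBIC))
K,T=cam("side"); im=cv2.imread("pics/side0.png")
print(ray((261,202),.062,K,T).round(3))
E
```

```text
mark [0.53  0.029 0.062]
heel [ 0.54  -0.118  0.052]
toe [0.586 0.14  0.05 ]
[0.503 0.043 0.062]
```

View pics/crop0.png

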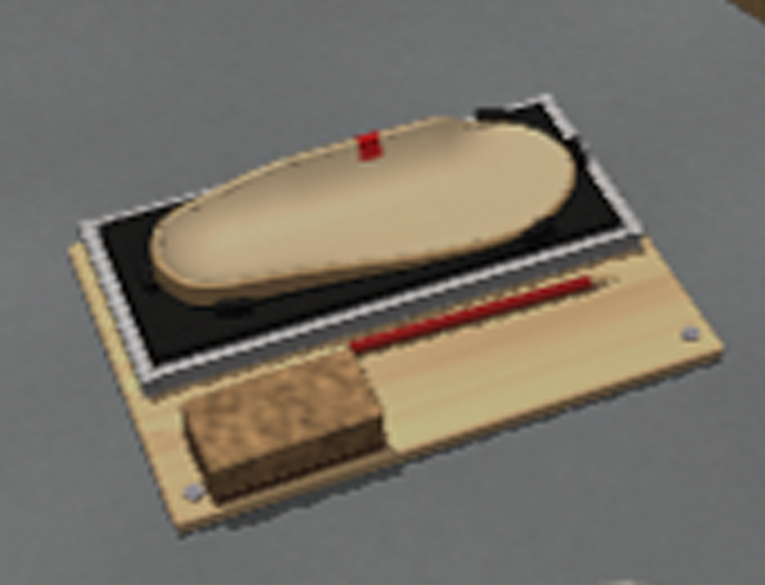

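```bash
python3 - <<'E'
from h import *
K,T=cam("scene")
print("bottle base",ray((392,205),0.0,K,T).round(3),"mate",ray((330,130),0.02,K,T).round(3),ray((388,165),0.02,K,T).round(3))
s=bot.state();A=R.from_quat(s["eef_rot"]).as_matrix()
print(A.round(3))
print(((np.array([.635,0.005,.15])-s["tcp_pos"])@A*1000).round(0))
E
```

```text
bottle base [0.723 0.329 0.   ] mate [0.386 0.365 0.02 ] [0.607 0.413 0.02 ]
[[-0.912  0.409 -0.   ]
 [ 0.409  0.912 -0.   ]
 [-0.    -0.    -1.   ]]
[-577. -335.   42.]
```

```bash
python3 -m handwheel '[[0,0,-0.02,-30,-17,0,-1],[0,0,-0.04,-75,-44,0,-1],[0,0,-0.07,-125,-73,0,-1],[0,0,-0.1,-175,-102,0,-1],[0,0,-0.13,-225,-131,0,-1],[0,0,-0.15,-275,-160,0,-1],[0,0,-0.18,-325,-189,5,-1],[0,0,-0.2,-375,-218,10,-1],[0,0,-0.22,-425,-247,15,-1],[0,0,-0.24,-475,-276,22,-1],[0,0,-0.25,-520,-302,30,-1],[0,0,-0.25,-555,-322,36,-1],[0,0,-0.25,-577,-335,42,-1],[0,0,-0.25,-577,-335,42,-1],[0,0,-0.25,-577,-335,42,-1]]' 10
python3 - <<'E'
from h import *
s=bot.state(); im=camera("wrist"); cv2.imwrite("pics/wrist1.png",im[:,:,::-1]); 
import pickle;pickle.dump(s,open("s1.pkl","wb"))
K,T=cam("wrist",s)
for q in ["rim0","rim1","rim2","rim3","mark_top","insole"]:
    r=recognise(q,"wrist")[:2]; print(q,[(x["position"],x["score"]) for x in r])
im=camera("scene"); cv2.imwrite("pics/scene1.png",im[:,:,::-1])
im=camera("side"); cv2.imwrite("pics/side1.png",im[:,:,::-1])
E
```

```text
time: 2.48
tcp_pos: [0.6341, 0.0066, 0.1499]
eef_rot: [0.086, 0.996, 0.0, -0.001]
ft_force: [0.2, 0.6, -0.1]
gripper_width: 0.0006
rim0 [([89.6, 258.7], 0.64)]
rim1 [([89.6, 258.7], 0.64)]
rim2 [([89.6, 258.7], 0.64)]
rim3 [([89.6, 258.7], 0.64)]
mark_top [([43.0, 267.4], 0.92)]
insole [([92.9, 253.5], 0.75)]
```

View pics/wrist1.png

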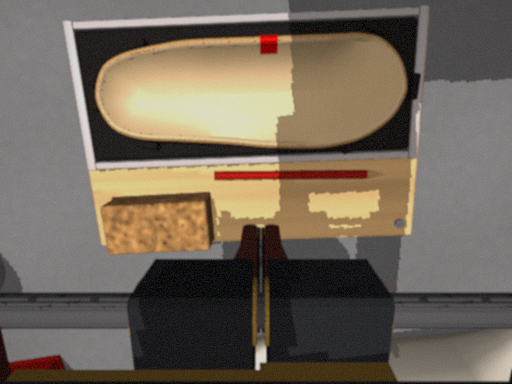

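View pics/side1.png

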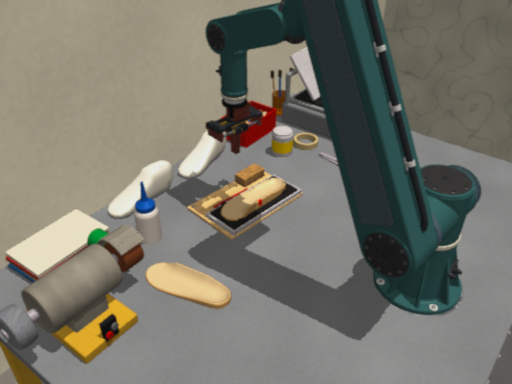

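The wrist view is clear: insole heel at the left (97,90), toes at the right (407,85), mark at (269,44). Now I'll fit the pose from the outline and check it with the frame and other cameras.

```bash
cat > fit.py <<'E'
from h import *
import pickle
from scipy.optimize import least_squares
s=pickle.load(open("s1.pkl","rb"));K,T=cam("wrist",s);print("cam",T[:3,3].round(3))
im=cv2.imread("pics/wrist1.png")
hsv=cv2.cvtColor(im,cv2.COLOR_BGR2HSV)
m=((im.max(2)>75)).astype(np.uint8)
m[:, :]=cv2.morphologyEx(m,cv2.MORPH_OPEN,np.ones((3,3),np.uint8))
n,l,st,ce=cv2.connectedComponentsWithStats(m,connectivity=4)
k=l[95,200];m=(l==k).astype(np.uint8);print(st[k])
cs,_=cv2.findContours(m,cv2.RETR_EXTERNAL,cv2.CHAIN_APPROX_NONE);c=max(cs,key=cv2.contourArea)[:,0,:].astype(float)
red=((hsv[...,1]>150)&((hsv[...,0]<8)|(hsv[...,0]>172))&(im[...,2]>80)).astype(np.uint8);red[90:]=0
ys,xs=np.nonzero(red);mk=(xs.mean(),ys.mean());print("mark",mk,xs.min(),xs.max(),ys.min(),ys.max())
def W(p,z): return np.array([ray(q,z,K,T)[:2] for q in p])
# first coarse
heel=ray((97,90),.048,K,T)[:2];toe=ray((407,85),.045,K,T)[:2]
P=W(c,.050)*1000;PA=W(c,.057)*1000
def loc(v,P):
    a=v[2];return (P-v[:2])@np.array([[np.cos(a),-np.sin(a)],[np.sin(a),np.cos(a)]])
d=toe-heel;a=np.arctan2(d[1],d[0]);v=np.array([*(heel*1000+128*d/np.linalg.norm(d)),a]);print(v)
for it in range(5):
    q=loc(v,P);qa=loc(v,PA)
    h=(q[:,0]<-95);ar=(qa[:,0]>-30)&(qa[:,0]<60)&(qa[:,1]>20)
    f=lambda v:np.r_[np.hypot(*(loc(v,P[h])-[-92,0]).T)-36,loc(v,PA[ar])[:,1]-41]
    r=least_squares(f,v,loss="soft_l1");v=r.x
print("v",v,np.degrees(v[2]),h.sum(),ar.sum(),np.abs(r.fun).mean(),f(v).std())
q=loc(v,P);print("toe x",q[:,0].max(),"heel",q[:,0].min(),"y",q[:,1].min(),q[:,1].max(),"arch",loc(v,PA[ar])[:,1].mean())
M=ray(mk,.061,K,T)*1000;ml=loc(v,M[None,:2]);print("mark local",ml, M)
for x in (xs.min()-.5,xs.max()+.5):
    print(loc(v,1000*ray((x,ys.mean()),.061,K,T)[None,:2]))
np.save("v.npy",v)
def L2W(p):
    a=v[2];p=np.atleast_2d(p).astype(float);return np.c_[p[:,:2]@np.array([[np.cos(a),np.sin(a)],[-np.sin(a),np.cos(a)]])+v[:2],p[:,2]+34]/1000
th=np.linspace(-90,90,13)*np.pi/180
cr=[(-92-33*np.cos(t),33*np.sin(t),18+.5*max(0,0)) for t in th]+[(-70,36,22),(-45,38,26),(-30,38,28),(ml[0,0],38,28),(60,38,28)]
if __name__=="__main__":
  for n,s0 in [("wrist1",s),("scene1",None),("side1",None)]:
    KK,TT=(K,T) if s0 else cam(n[:-1]);im=cv2.imread(f"pics/{n}.png");uv=proj(L2W(cr),KK,TT)
    x0,y0,x1,y1={"wrist1":(60,0,440,190),"scene1":(190,160,330,250),"side1":(190,150,320,250)}[n];f=800/(x1-x0)
    f=min(f,600/(y1-y0));o=cv2.resize(im[y0:y1,x0:x1],None,fx=f,fy=f,interpolation=cv2.INTER_CUBIC)
    for u in uv: cv2.circle(o,tuple(int(t) for t in (u+.5-[x0,y0])*f),3,(255,0,0),-1)
    cv2.imwrite(f"pics/ov_{n}.png",o)
E
python3 fit.py
```

```text
cam [0.564 0.018 0.342]
[   94    33   313   115 30691]
mark (np.float64(268.31518624641836), np.float64(43.372492836676216)) 259 277 34 53
[549.33747938  12.22823432   1.41580447]
v [552.45943534  10.37402715   1.4355058 ] 82.24842355585025 118 116 0.3868528847582503 0.4947271958555082
toe x 130.49449501443976 heel -128.58881405704017 y -48.195501971650735 43.48949487126643 arch 41.07748256810518
mark local [[17.0487466  34.63891686]] [520.43654658  31.93902     61.        ]
[[ 9.48054807 34.90809986]]
[[24.1311269  34.38701327]]
```

View pics/ov_wrist1.png

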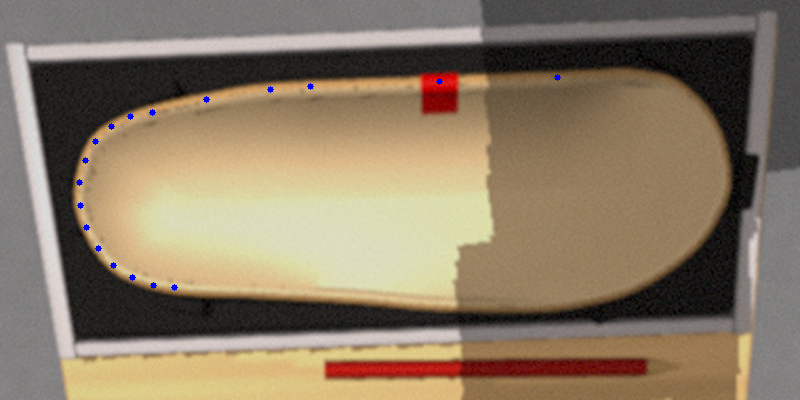

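View pics/ov_scene1.png

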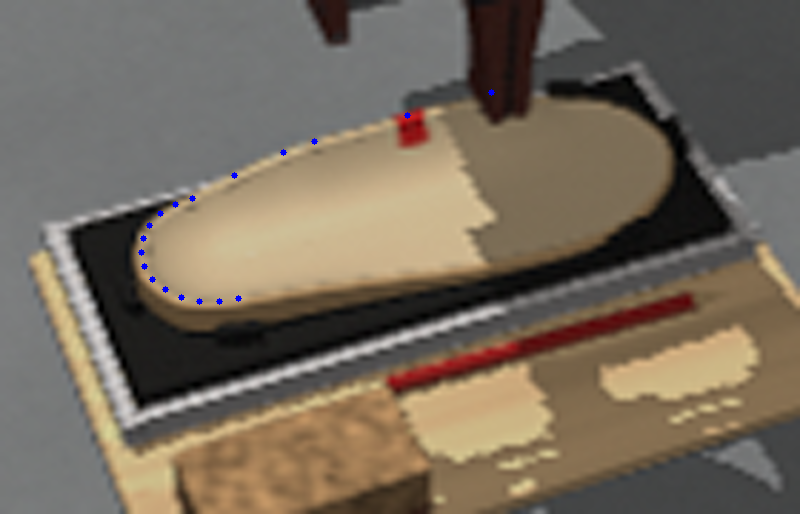

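View pics/ov_side1.png

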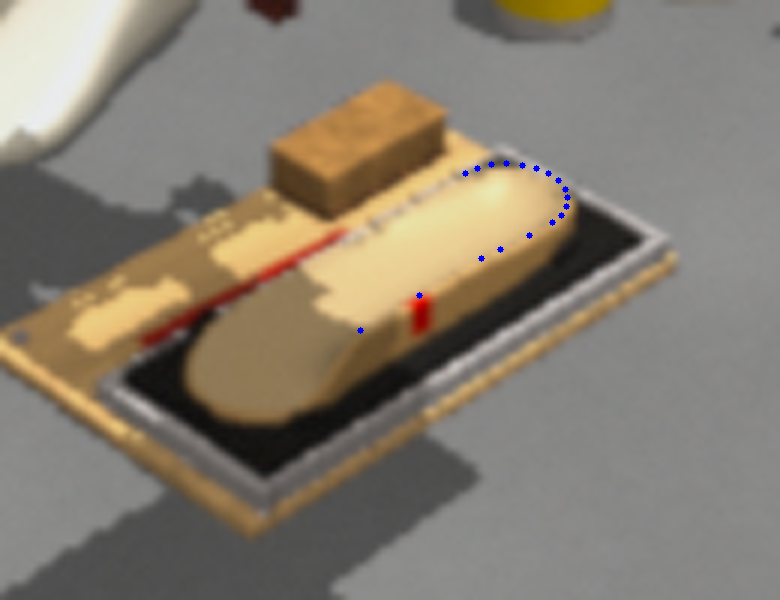

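```bash
cat >> h.py <<'E'
def L2W(p):
    v=np.load("v.npy");a=v[2];p=np.atleast_2d(p).astype(float);return np.c_[p[:,:2]@np.array([[np.cos(a),np.sin(a)],[-np.sin(a),np.cos(a)]])+v[:2],p[:,2]+34]/1000
def W2L(p):
    v=np.load("v.npy");a=v[2];p=np.atleast_2d(p)*1000;return np.c_[(p[:,:2]-v[:2])@np.array([[np.cos(a),-np.sin(a)],[np.sin(a),np.cos(a)]]),p[:,2]-34]
def report():
    s=bot.state();A=R.from_quat(s["eef_rot"]).as_matrix();v=np.load("v.npy")
    print("t",s["time"],"local",W2L(s["tcp_pos"]).round(2),"F",s["ft_force"].round(2),"yawerr tool wz",round(-(v[2]-np.arctan2(A[1,1],A[0,1])),4),"toolz",A[:,2].round(4));return s,A
E
python3 - <<'E'
from h import *
v=np.load("v.npy");
# nudge origin 0.5 mm forward along insole x
v[:2]+=0.5*np.array([np.cos(v[2]),np.sin(v[2])]);np.save("v.npy",v)
s,A=report()
print("to above rim0 (z local 40)",((L2W((-125,0,40))[0]-s["tcp_pos"])@A*1000).round(1))
for i in range(3): camera("wrist");print(bot.state()["ft_force"].round(2))
E
```

```text
t 2.925 local [[  6.09 -82.2  116.12]] F [-0.3   0.01 -0.1 ] yawerr tool wz -0.0361 toolz [ 1.e-04 -1.e-04 -1.e+00]
to above rim0 (z local 40) [  77.4 -134.    76.1]
[-0.62 -1.   -0.41]
[ 0.41  0.43 -0.06]
[-0.45  0.2  -0.57]
```

```bash
python3 -m handwheel '[[0,0,-0.018,25,-43,10,-1],[0,0,-0.036,52,-90,30,-1],[0,0,-0.036,71,-123,50,-1],[0,0,-0.036,77.4,-134,66,-1],[0,0,-0.036,77.4,-134,76,-1],[0,0,-0.036,77.4,-134,76,-1]]'
python3 - <<'E'
from h import *
im=camera("wrist");s,A=report();cv2.imwrite("pics/wrist2.png",im[:,:,::-1])
im=camera("scene");cv2.imwrite("pics/scene2.png",cv2.resize(im[140:270,180:340,::-1],None,fx=4.5,fy=4.5))
print(((L2W((-125,0,18))[0]-s["tcp_pos"])@A*1000).round(1))
E
```

```text
time: 3.82
tcp_pos: [0.5359, -0.1129, 0.0735]
eef_rot: [0.068, 0.998, 0.0, -0.0]
ft_force: [0.3, -0.3, 0.2]
gripper_width: 0.0006
t 3.875 local [[-124.77   -0.74   40.04]] F [ 0.45 -0.04 -0.67] yawerr tool wz -0.0001 toolz [ 3.e-04  0.e+00 -1.e+00]
[ 0.7 -0.2 22. ]
```

View pics/wrist2.png

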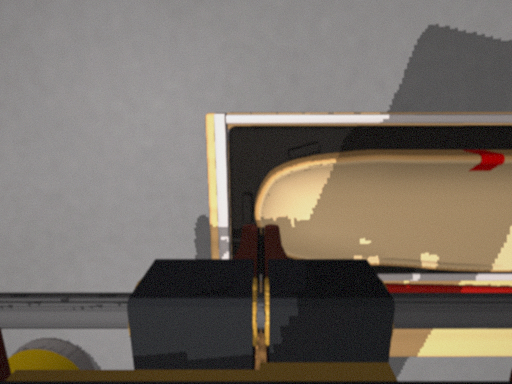

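View pics/scene2.png

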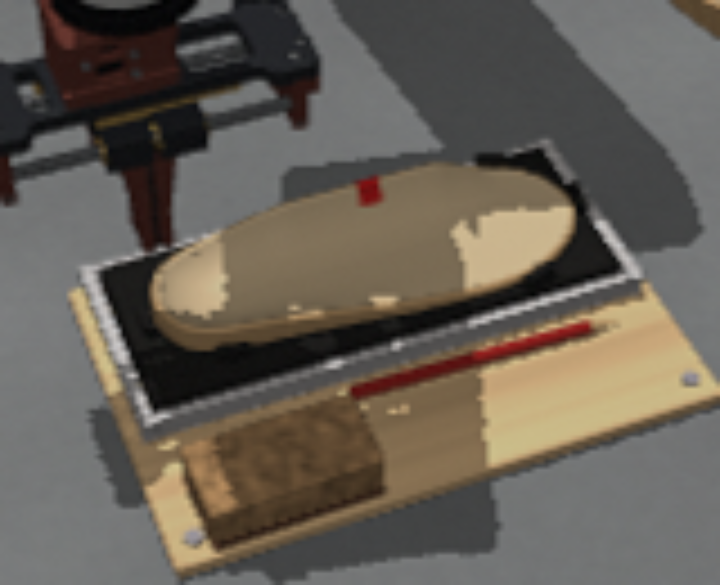

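```bash
python3 -m handwheel '[[0,0,0,0.7,-0.2,6,-1],[0,0,0,0.7,-0.2,12,-1],[0,0,0,0.7,-0.2,17,-1],[0,0,0,0.7,-0.2,20,-1],[0,0,0,0.7,-0.2,20,-1]]'
python3 - <<'E'
from h import *
for i in range(2): camera("wrist");report()
E
python3 -m handwheel '[[0,0,0,0,0,1,-1],[0,0,0,0,0,2,-1],[0,0,0,0,0,2,-1]]'
python3 - <<'E'
from h import *
for i in range(3): camera("wrist");report()
E
```

```text
time: 4.55
tcp_pos: [0.5348, -0.1133, 0.0537]
eef_rot: [0.068, 0.998, 0.0, -0.0]
ft_force: [0.6, 0.0, -0.4]
gripper_width: 0.0004
t 4.6 local [[-125.51    0.62   19.86]] F [0.8  0.07 1.39] yawerr tool wz -0.0006 toolz [-2.e-04 -0.e+00 -1.e+00]
t 4.65 local [[-125.53    0.54   19.98]] F [ 1.1  -0.02  0.46] yawerr tool wz -0.0006 toolz [-0.e+00 -1.e-04 -1.e+00]
time: 5.03
tcp_pos: [0.535, -0.1134, 0.0519]
eef_rot: [0.068, 0.998, -0.0, -0.0]
ft_force: [-0.4, -0.4, 1.3]
gripper_width: 0.0007
t 5.075 local [[-125.49    0.6    17.97]] F [0.67 0.55 0.64] yawerr tool wz -0.0006 toolz [-0.e+00 -1.e-04 -1.e+00]
t 5.125 local [[-125.5     0.61   17.97]] F [-0.39  0.55  0.12] yawerr tool wz -0.0006 toolz [-1.e-04 -1.e-04 -1.e+00]
t 5.175 local [[-125.51    0.57   18.01]] F [-0.21  0.24 -0.78] yawerr tool wz -0.0005 toolz [ 0.e+00 -1.e-04 -1.e+00]
```

```bash
python3 -m handwheel '[[0,0,0,0,0,1,-1],[0,0,0,0,0,1.5,-1],[0,0,0,0,0,1.5,-1]]'
python3 - <<'E'
from h import *
F=[]
for i in range(4): camera("wrist");F.append(bot.state()["ft_force"])
report();print(np.mean(F,0).round(2),np.array(F)[:,2].round(2))
E
```

```text
time: 5.55
tcp_pos: [0.535, -0.1134, 0.0504]
eef_rot: [0.068, 0.998, -0.0, -0.0]
ft_force: [-0.1, -0.8, 1.0]
gripper_width: 0.0004
t 5.75 local [[-125.5     0.57   16.5 ]] F [-0.86  0.5  -0.15] yawerr tool wz -0.0005 toolz [ 0.e+00 -1.e-04 -1.e+00]
[-0.3   0.16  0.2 ] [-0.09  0.2   0.84 -0.15]
```

```bash
python3 -m handwheel '[[0,0,0,0,0,0.5,-1],[0,0,0,0,0,1,-1],[0,0,0,0,0,1,-1]]'
cat > f.py <<'E'
from h import *
import sys
F=[]
for i in range(int(sys.argv[1])): camera("wrist");F.append(bot.state()["ft_force"])
report();print(np.mean(F,0).round(2),np.array(F)[:,2].round(2))
E
python3 f.py 4
```

```text
time: 6.12
tcp_pos: [0.535, -0.1134, 0.0494]
eef_rot: [0.068, 0.998, -0.0, -0.0]
ft_force: [-0.0, 0.0, 0.8]
gripper_width: 0.0003
t 6.325 local [[-125.5     0.56   15.49]] F [ 0.19 -0.02 -0.68] yawerr tool wz -0.0005 toolz [ 0.e+00 -1.e-04 -1.e+00]
[ 0.44  0.21 -0.33] [-0.29 -0.62  0.27 -0.68]
```

```bash
python3 - <<'E'
from h import *
a=camera("scene")[150:230,180:280,::-1];b=camera("side")[140:220,230:330,::-1]
o=np.hstack([cv2.resize(x,(400,320),interpolation=cv2.INTER_CUBIC) for x in (a,b)])
w=camera("wrist")[130:290,180:340,::-1]
cv2.imwrite("pics/c3.png",o);cv2.imwrite("pics/w3.png",cv2.resize(w,(560,560),interpolation=cv2.INTER_CUBIC))
E
```

```text
(no output)
```

View pics/c3.png

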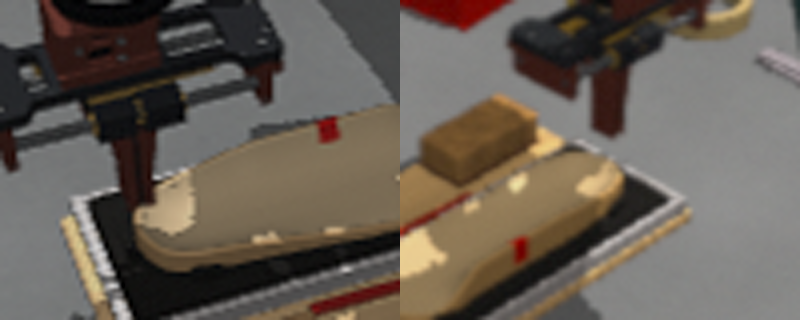

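View pics/w3.png

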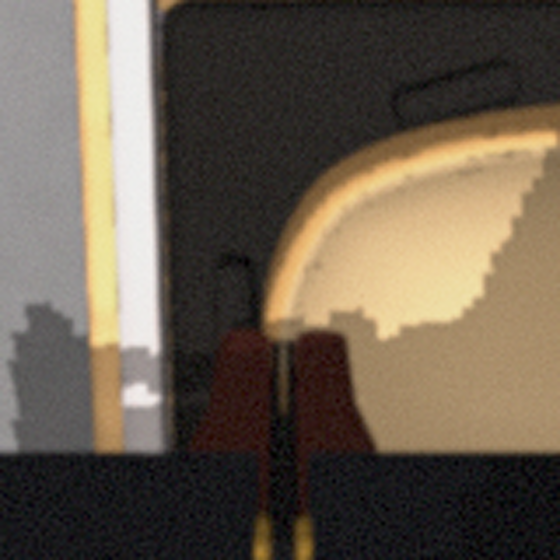

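```bash
python3 - <<'E'
from h import *
s=bot.state();A=R.from_quat(s["eef_rot"]).as_matrix()
cor=np.array([[x,y,0] for x in(-.01,.01) for y in(-.0135,.0135)]+[[0,0,0]])@A.T+s["tcp_pos"]
th=np.radians(np.linspace(-90,90,9));rim=L2W([(-92-33*np.cos(t),33*np.sin(t),18) for t in th])
ims=[]
for n,(x0,y0) in (("scene",(180,150)),("side",(230,140))):
    K,T=cam(n);im=camera(n)[y0:y0+80,x0:x0+100,::-1];o=cv2.resize(im,(800,640),interpolation=cv2.INTER_CUBIC)
    for P,c in((cor,(0,255,255)),(rim,(255,0,0))):
        for u in proj(P,K,T): cv2.circle(o,tuple(int(q) for q in (u+.5-[x0,y0])*8),4,c,-1)
    ims.append(o[:460])
    cv2.imwrite(f"pics/p_{n}.png",o[:600])
im=camera("wrist");K,T=cam("wrist",s);o=np.ascontiguousarray(im[130:290,180:340,::-1]);o=cv2.resize(o,(560,560))
for P,c in((cor,(0,255,255)),(rim,(255,0,0))):
    for u in proj(P,K,T): cv2.circle(o,tuple(int(q) for q in (u+.5-[180,130])*3.5),4,c,-1)
cv2.imwrite("pics/p_wrist.png",o)
E
```

```text
(no output)
```

View pics/p_scene.png

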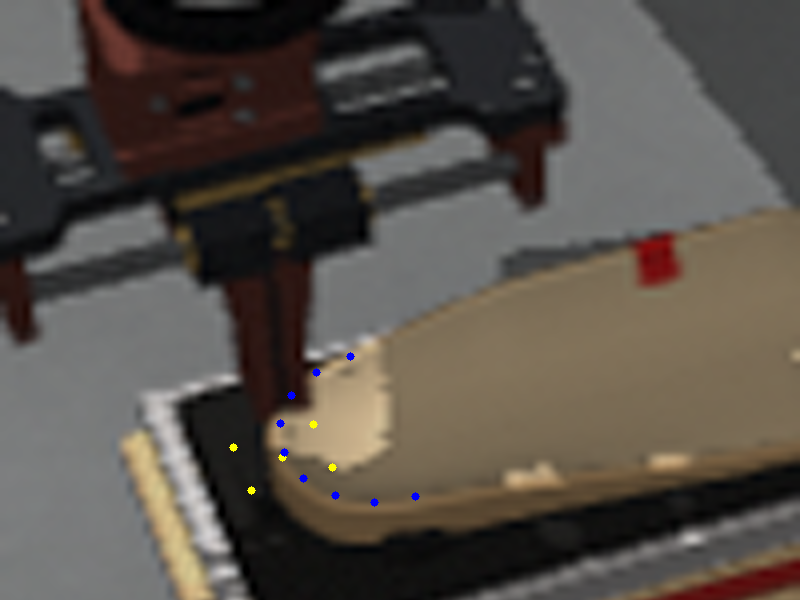

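View pics/p_side.png

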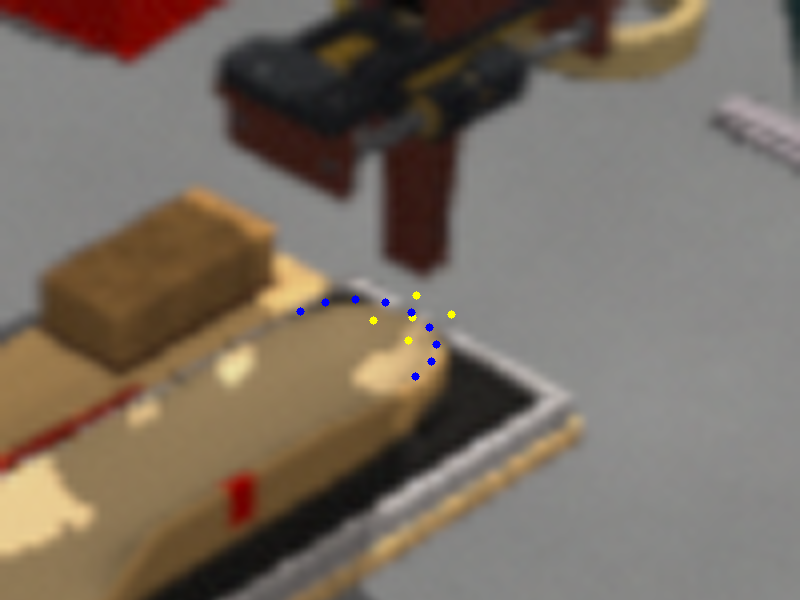

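View pics/p_wrist.png

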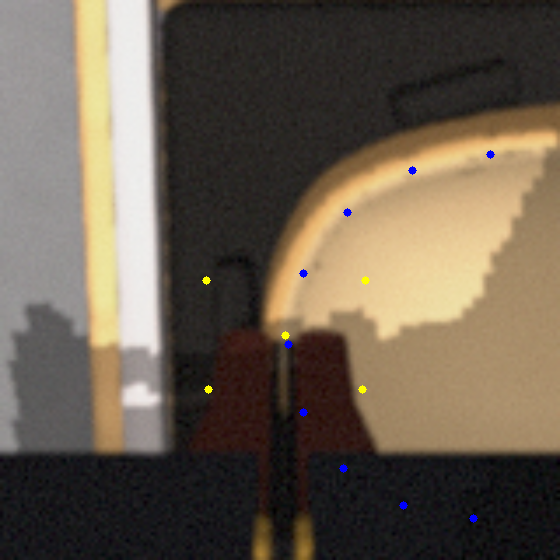

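```bash
python3 - <<'E'
from h import *
from scipy.optimize import least_squares
s=bot.state();A=R.from_quat(s["eef_rot"]).as_matrix();tip=lambda p:A@p+s["tcp_pos"]
# bottom-most corners: scene: lowest visible corner, side: lowest visible
for dz in (0,-.005,-.01,-.015,-.02):
    out=[]
    for n,(x0,y0) in (("scene",(180,150)),("side",(230,140))):
        K,T=cam(n);P=np.array([tip(np.array([x,y,dz])) for x in(-.01,.01) for y in(-.008,.008)]);out.append(((proj(P,K,T)+.5-[x0,y0])*8).round(0).tolist())
    print(dz,out)
E
```

```text
0 [[[268.0, 486.0], [316.0, 472.0], [250.0, 443.0], [297.0, 429.0]], [[408.0, 300.0], [382.0, 315.0], [443.0, 320.0], [417.0, 335.0]]]
-0.005 [[[267.0, 475.0], [315.0, 462.0], [249.0, 432.0], [296.0, 419.0]], [[409.0, 291.0], [383.0, 306.0], [444.0, 310.0], [418.0, 325.0]]]
-0.01 [[[266.0, 465.0], [314.0, 451.0], [247.0, 421.0], [295.0, 408.0]], [[409.0, 281.0], [383.0, 296.0], [444.0, 300.0], [418.0, 315.0]]]
-0.015 [[[264.0, 454.0], [313.0, 440.0], [246.0, 411.0], [294.0, 397.0]], [[409.0, 271.0], [384.0, 286.0], [445.0, 290.0], [419.0, 305.0]]]
-0.02 [[[263.0, 443.0], [312.0, 430.0], [245.0, 400.0], [293.0, 387.0]], [[410.0, 261.0], [384.0, 276.0], [445.0, 280.0], [419.0, 295.0]]]
```

```bash
python3 - <<'E'
from h import *
s=bot.state();A=R.from_quat(s["eef_rot"]).as_matrix()
K,T=cam("wrist",s)
for dz in (0,-.01,-.02,-.03,-.04):
    P=np.array([[x,y,dz] for x in(-.01,.01) for y in(-.01,.01)])@A.T+s["tcp_pos"]
    print(dz,((proj(P,K,T)+.5-[180,130])*3.5).round(0).tolist(), proj(P,K,T).round(0).tolist())
w=camera("wrist");cv2.imwrite("pics/w4.png",cv2.resize(w[180:384,100:420,::-1],None,fx=2.5,fy=2.5,interpolation=cv2.INTER_CUBIC))
E
```

```text
0 [[229.0, 390.0], [343.0, 390.0], [227.0, 281.0], [345.0, 281.0]] [[245.0, 241.0], [277.0, 241.0], [244.0, 210.0], [278.0, 210.0]]
-0.01 [[226.0, 413.0], [346.0, 413.0], [225.0, 299.0], [348.0, 300.0]] [[244.0, 248.0], [278.0, 248.0], [244.0, 215.0], [279.0, 215.0]]
-0.02 [[223.0, 439.0], [349.0, 439.0], [222.0, 320.0], [351.0, 320.0]] [[243.0, 255.0], [279.0, 255.0], [243.0, 221.0], [280.0, 221.0]]
-0.03 [[220.0, 468.0], [353.0, 468.0], [218.0, 343.0], [355.0, 343.0]] [[242.0, 263.0], [280.0, 263.0], [242.0, 228.0], [281.0, 228.0]]
-0.04 [[216.0, 500.0], [357.0, 500.0], [214.0, 369.0], [359.0, 369.0]] [[241.0, 272.0], [281.0, 272.0], [241.0, 235.0], [282.0, 235.0]]
```

View pics/w4.png

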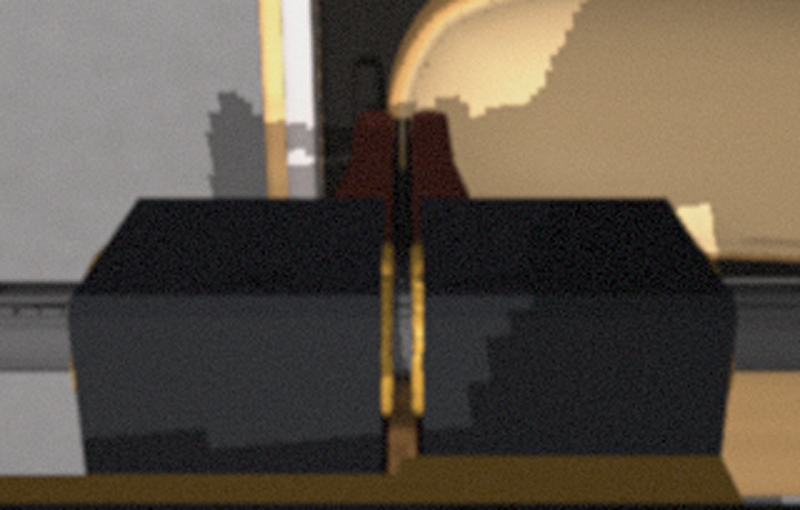

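All three cameras show the fingertips still 20–30 mm above the rim, and there is no force yet. So the real tips sit behind the nominal TCP. I'll keep going down in small steps and check the force each time.

```bash
python3 -m handwheel '[[0,0,0,0,0,1.5,-1],[0,0,0,0,0,3,-1],[0,0,0,0,0,3,-1]]' |sed -n '1p;4p'; python3 f.py 2
python3 -m handwheel '[[0,0,0,0,0,1.5,-1],[0,0,0,0,0,3,-1],[0,0,0,0,0,3,-1]]' |sed -n '1p;4p'; python3 f.py 2
python3 - <<'E'
from h import *
a=camera("scene")[150:230,180:280,::-1];b=camera("side")[140:220,230:330,::-1]
cv2.imwrite("pics/c5.png",np.hstack([cv2.resize(x,(400,320),interpolation=cv2.INTER_CUBIC) for x in (a,b)]))
E
```

```text
time: 7.05
ft_force: [0.6, -0.6, 0.4]
t 7.15 local [[-125.48    0.62   12.4 ]] F [ 0.01 -0.83 -0.49] yawerr tool wz -0.0005 toolz [-2.e-04 -1.e-04 -1.e+00]
[ 0.19  0.03 -0.37] [-0.24 -0.49]
time: 7.52
ft_force: [0.0, -0.4, -0.4]
t 7.625 local [[-125.47    0.65    9.41]] F [ 0.24  0.54 -0.3 ] yawerr tool wz -0.0005 toolz [-2.e-04 -0.e+00 -1.e+00]
[-0.01  0.64 -0.15] [ 0.  -0.3]
```

View pics/c5.png

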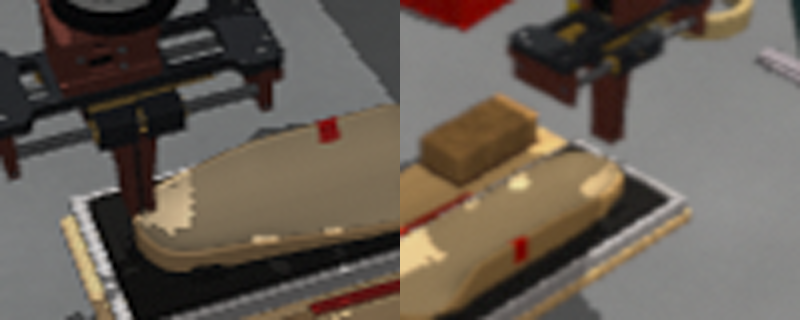

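```bash
python3 -m handwheel '[[0,0,0,0,0,2,-1],[0,0,0,0,0,4,-1],[0,0,0,0,0,4,-1]]' |sed -n '1p;4p'; python3 f.py 2
python3 -m handwheel '[[0,0,0,0,0,1.5,-1],[0,0,0,0,0,3,-1],[0,0,0,0,0,3,-1]]' |sed -n '1p;4p'; python3 f.py 2
python3 - <<'E'
from h import *
a=camera("scene")[150:230,180:280,::-1];b=camera("side")[140:220,230:330,::-1]
cv2.imwrite("pics/c6.png",np.hstack([cv2.resize(x,(400,320),interpolation=cv2.INTER_CUBIC) for x in (a,b)]))
w=camera("wrist")[130:290,180:340,::-1]
cv2.imwrite("pics/w6.png",cv2.resize(w,(560,560),interpolation=cv2.INTER_CUBIC))
E
```

```text
time: 8.1
ft_force: [-0.8, -0.8, -0.0]
t 8.2 local [[-125.47    0.63    5.39]] F [0.3  0.52 0.16] yawerr tool wz -0.0005 toolz [-2.e-04 -0.e+00 -1.e+00]
[-0.15  0.31  0.06] [-0.04  0.16]
time: 8.57
ft_force: [0.1, -0.1, -0.5]
t 8.675 local [[-125.48    0.63    2.42]] F [-0.2  -0.17  0.23] yawerr tool wz -0.0005 toolz [-2.e-04 -0.e+00 -1.e+00]
[-0.17 -0.02  0.44] [0.64 0.23]
```

View pics/c6.png

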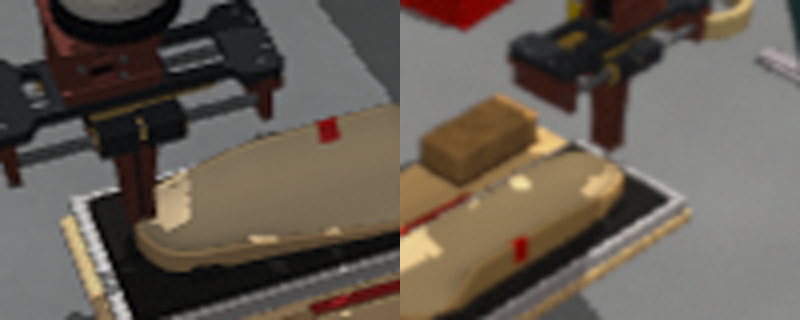

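View pics/w6.png

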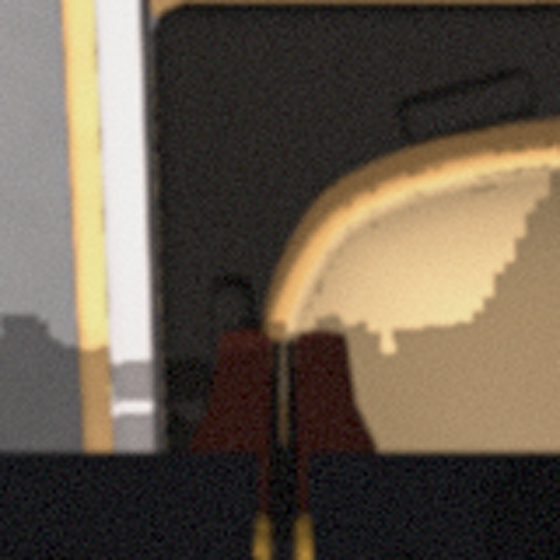

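```bash
for i in 1; do python3 -m handwheel '[[0,0,0,0,0,1.5,-1],[0,0,0,0,0,3,-1],[0,0,0,0,0,3,-1]]' |sed -n '1p;4p'; python3 f.py 2; done
python3 -m handwheel '[[0,0,0,0,0,1,-1],[0,0,0,0,0,2,-1],[0,0,0,0,0,2,-1]]' |sed -n '1p;4p'; python3 f.py 2
```

```text
time: 9.2
ft_force: [-0.7, -0.8, -0.4]
t 9.3 local [[-125.48    0.63   -0.56]] F [-0.36  0.21  0.4 ] yawerr tool wz -0.0005 toolz [-1.e-04 -0.e+00 -1.e+00]
[-0.38  0.39  0.22] [0.04 0.4 ]
time: 9.68
ft_force: [-0.2, 0.3, -0.4]
t 9.775 local [[-125.5     0.59   -2.55]] F [-0.79  0.45  0.3 ] yawerr tool wz -0.0005 toolz [-1.e-04 -1.e-04 -1.e+00]
[-0.78  0.45  0.27] [0.24 0.3 ]
```

```bash
python3 -m handwheel '[[0,0,0,0,0,1,-1],[0,0,0,0,0,2,-1],[0,0,0,0,0,2,-1]]' |sed -n '1p;4p'; python3 f.py 2
python3 - <<'E'
from h import *
a=camera("scene")[160:220,190:265,::-1];b=camera("side")[150:210,250:325,::-1]
cv2.imwrite("pics/c7.png",np.hstack([cv2.resize(x,(400,320),interpolation=cv2.INTER_CUBIC) for x in (a,b)]))
E
```

```text
time: 10.15
ft_force: [1.0, 0.6, -0.4]
t 10.25 local [[-125.5     0.63   -4.57]] F [ 0.08 -0.37  0.33] yawerr tool wz -0.0005 toolz [-1.e-04 -1.e-04 -1.e+00]
[ 0.2  -0.17  0.29] [0.24 0.33]
```

View pics/c7.png

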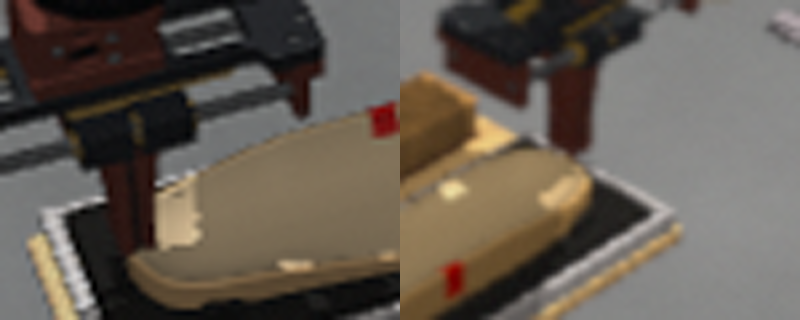

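```bash
cat > ov.py <<'E'
from h import *
import sys
dz=float(sys.argv[1]);hx=.01;hy=float(sys.argv[2]);tag=sys.argv[3]
s=bot.state();A=R.from_quat(s["eef_rot"]).as_matrix()
sq=np.array([[-hx,-hy,dz],[hx,-hy,dz],[hx,hy,dz],[-hx,hy,dz]])@A.T+s["tcp_pos"]
c=W2L(s["tcp_pos"])[0]
w=[]
for n in ("scene","side"):
    K,T=cam(n);im=camera(n)[...,::-1]
    u=proj(sq,K,T);x0,y0=(u.mean(0)-[25,22]).astype(int);o=cv2.resize(np.ascontiguousarray(im[y0:y0+44,x0:x0+50]),(400,352),interpolation=cv2.INTER_CUBIC)
    cv2.polylines(o,[((u+.5-[x0,y0])*8).astype(int)],True,(0,255,255),1)
    w.append(o)
cv2.imwrite(f"pics/ov{tag}.png",np.hstack(w))
E
python3 ov.py -0.025 0.0085 8
```

```text
(no output)
```

View pics/ov8.png

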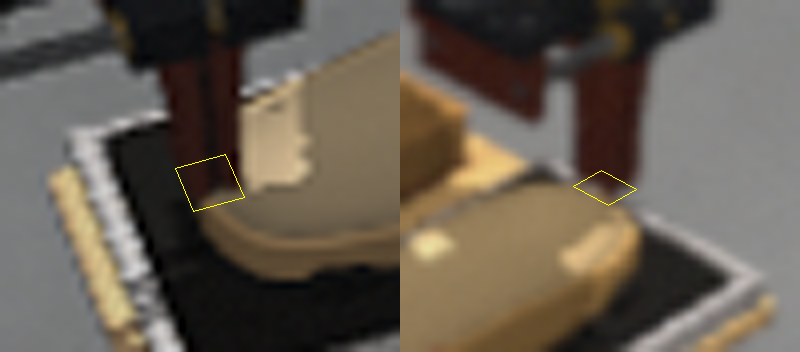

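```bash
python3 -m handwheel '[[0,0,0,0,0,1.5,-1],[0,0,0,0,0,3,-1],[0,0,0,0,0,3,-1]]' |sed -n '1p;4p'; python3 f.py 2
python3 -m handwheel '[[0,0,0,0,0,1,-1],[0,0,0,0,0,2,-1],[0,0,0,0,0,2,-1]]' |sed -n '1p;4p'; python3 f.py 2
```

```text
time: 10.82
ft_force: [-0.1, -0.3, -0.7]
t 10.925 local [[-125.48    0.61   -7.58]] F [ 0.04 -0.28 -0.02] yawerr tool wz -0.0005 toolz [-1.e-04 -1.e-04 -1.e+00]
[-0.03 -0.11 -0.05] [-0.08 -0.02]
time: 11.3
ft_force: [0.0, 0.4, -0.5]
t 11.4 local [[-125.47    0.63   -9.56]] F [ 0.03 -0.32  0.16] yawerr tool wz -0.0005 toolz [-1.e-04 -1.e-04 -1.e+00]
[-0.36 -0.2   0.18] [0.21 0.16]
```

```bash
python3 -m handwheel '[[0,0,0,0,0,1,-1],[0,0,0,0,0,1.5,-1],[0,0,0,0,0,1.5,-1]]' |sed -n '1p;4p'; python3 f.py 2; python3 ov.py -0.031 0.0085 9; python3 - <<'E'
from h import *
w=camera("wrist")[130:290,180:340,::-1]
cv2.imwrite("pics/w9.png",cv2.resize(w,(560,560),interpolation=cv2.INTER_CUBIC))
E
```

```text
time: 11.78
ft_force: [-0.8, 0.6, -0.1]
t 11.875 local [[-125.47    0.61  -11.05]] F [ 1.22  0.5  -1.45] yawerr tool wz -0.0005 toolz [-1.e-04 -1.e-04 -1.e+00]
[ 0.58 -0.01 -0.7 ] [ 0.05 -1.45]
```

View pics/ov9.png

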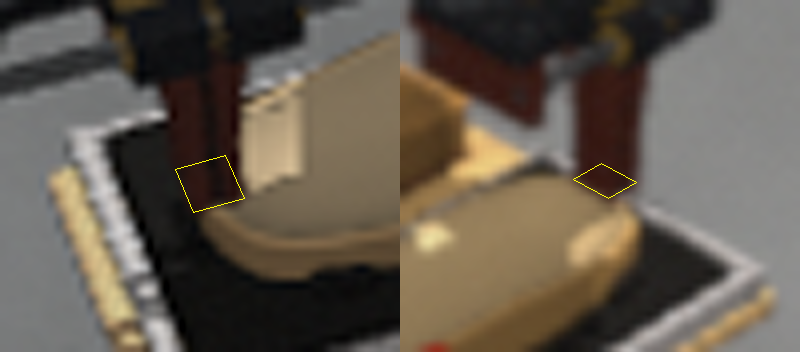

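View pics/w9.png

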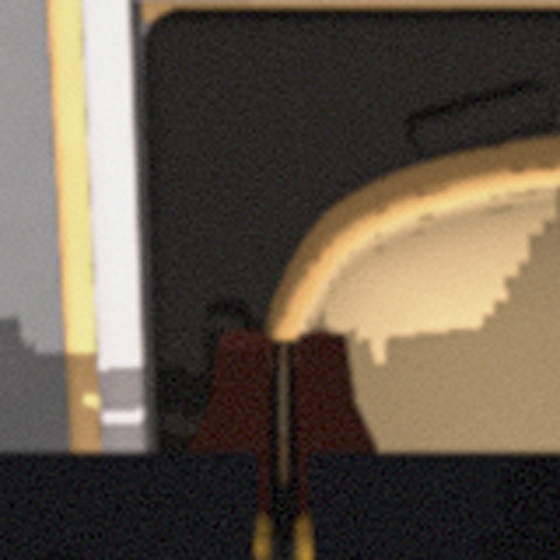

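```bash
python3 -m handwheel '[[0,0,0,0,0,1,-1],[0,0,0,0,0,1.5,-1],[0,0,0,0,0,1.5,-1]]' |sed -n '1p;4p'; python3 f.py 3;  python3 -m handwheel '[[0,0,0,0,0,1,-1],[0,0,0,0,0,1,-1]]' |sed -n '1p;4p'; python3 f.py 3
```

```text
time: 12.4
ft_force: [-0.3, 0.2, 1.4]
t 12.55 local [[-125.48    0.59  -12.48]] F [-1.16  0.38  1.9 ] yawerr tool wz -0.0005 toolz [-0.e+00 -1.e-04 -1.e+00]
[-0.8  -0.22  1.75] [1.38 1.95 1.9 ]
time: 12.8
ft_force: [-0.3, 0.1, 2.7]
t 12.95 local [[-125.49    0.57  -13.49]] F [-0.27 -0.09  3.05] yawerr tool wz -0.0005 toolz [-0.e+00 -1.e-04 -1.e+00]
[-0.48 -0.31  2.93] [2.77 2.97 3.05]
```

```bash
cat > plan.py <<'E'
from h import *
th=np.linspace(0,np.pi/2,200)
C=[(-92-33*np.cos(t),33*np.sin(t),18+t/(np.pi/2)) for t in th]
k=np.array([(-92,33,19),(-70,36,22),(-56,37,24),(-45,38,26),(-30,38,28),(60,38,28)],float)
for a,b in zip(k[:-1],k[1:]): C+= [tuple(a+(b-a)*t) for t in np.linspace(0,1,60)]
C=np.array(C)
def zt(x,y): m=(abs(C[:,0]-x)<8.5)&(abs(C[:,1]-y)<10);return C[m,2].max()
def rows(pts,cur):
    for x,y in pts:
        z=zt(x,y)-31.3
        print([round(y-cur[1],1),round(x-cur[0],1),round(cur[2]-z,1)],"->",round(x,1),round(y,1),round(z,1))
E
python3 - <<'E'
from plan import *
rows([(-92-33*np.cos(t),33*np.sin(t)) for t in np.radians(np.arange(7.5,91,7.5))],W2L(bot.state()["tcp_pos"])[0])
E
```

```text
[np.float64(3.7), np.float64(0.8), np.float64(-0.5)] -> -124.7 4.3 -13.0
[np.float64(8.0), np.float64(1.6), np.float64(-0.6)] -> -123.9 8.5 -12.9
[np.float64(12.1), np.float64(3.0), np.float64(-0.7)] -> -122.5 12.6 -12.8
[np.float64(15.9), np.float64(4.9), np.float64(-0.8)] -> -120.6 16.5 -12.7
[np.float64(19.5), np.float64(7.3), np.float64(-0.8)] -> -118.2 20.1 -12.7
[np.float64(22.8), np.float64(10.2), np.float64(-0.9)] -> -115.3 23.3 -12.6
[np.float64(25.6), np.float64(13.4), np.float64(-1.0)] -> -112.1 26.2 -12.5
[np.float64(28.0), np.float64(17.0), np.float64(-1.0)] -> -108.5 28.6 -12.5
[np.float64(29.9), np.float64(20.9), np.float64(-1.1)] -> -104.6 30.5 -12.4
[np.float64(31.3), np.float64(25.0), np.float64(-1.2)] -> -100.5 31.9 -12.3
[np.float64(32.1), np.float64(29.2), np.float64(-1.7)] -> -96.3 32.7 -11.7
[np.float64(32.4), np.float64(33.5), np.float64(-2.3)] -> -92.0 33.0 -11.2
```

```bash
python3 -m handwheel '[[0,0,0,2,0.3,-0.1,-1],[0,0,0,4.8,0.8,-0.2,-1],[0,0,0,8,1.6,-0.3,-1],[0,0,0,12.1,3,-0.5,-1],[0,0,0,15.9,4.9,-0.6,-1],[0,0,0,19.5,7.3,-0.7,-1],[0,0,0,22.8,10.2,-0.8,-1]]' |sed -n '1p;4p'; python3 f.py 2; python3 - <<'E'
from plan import *
rows([(-92-33*np.cos(t),33*np.sin(t)) for t in np.radians(np.arange(52.5,91,7.5))]+[(x,np.interp(x,k[:,0],k[:,1])) for x in (-87,-82,-77)],W2L(bot.state()["tcp_pos"])[0])
E
```

```text
time: 13.82
ft_force: [0.3, -1.1, 2.0]
t 13.925 local [[-114.78   24.33  -12.84]] F [-0.48  0.88  2.11] yawerr tool wz -0.0003 toolz [-1.1e-03  4.0e-04 -1.0e+00]
[0.52 0.37 2.08] [2.05 2.11]
[np.float64(1.8), np.float64(2.7), np.float64(-0.3)] -> -112.1 26.2 -12.5
[np.float64(4.2), np.float64(6.3), np.float64(-0.4)] -> -108.5 28.6 -12.5
[np.float64(6.2), np.float64(10.2), np.float64(-0.5)] -> -104.6 30.5 -12.4
[np.float64(7.5), np.float64(14.2), np.float64(-0.5)] -> -100.5 31.9 -12.3
[np.float64(8.4), np.float64(18.5), np.float64(-1.1)] -> -96.3 32.7 -11.7
[np.float64(8.7), np.float64(22.8), np.float64(-1.7)] -> -92.0 33.0 -11.2
[np.float64(9.3), np.float64(27.8), np.float64(-2.4)] -> -87 33.7 -10.5
[np.float64(10.0), np.float64(32.8), np.float64(-3.0)] -> -82 34.4 -9.8
[np.float64(10.7), np.float64(37.8), np.float64(-3.7)] -> -77 35.0 -9.1
```

```bash
python3 -m handwheel '[[0,0,0,2.8,3.2,-0.1,-1],[0,0,0,5.2,6.8,-0.1,-1],[0,0,0,7.1,10.7,-0.2,-1],[0,0,0,8.5,14.8,-0.3,-1],[0,0,0,9.3,19,-0.7,-1],[0,0,0,9.6,23.3,-1.2,-1]]' |sed -n '1p;4p'; python3 f.py 2; python3 - <<'E'
from plan import *
rows([(x,np.interp(x,k[:,0],k[:,1])) for x in np.arange(-92,-55,4)],(-92,33,-11.5))
from h import *
w=camera("wrist")[...,::-1];cv2.imwrite("pics/w10.png",w)
E
python3 ov.py -0.030 0.0085 10
```

```text
time: 14.68
ft_force: [-0.5, -2.4, 2.4]
t 14.775 local [[-91.41  33.21 -11.5 ]] F [ 0.34 -0.12  2.46] yawerr tool wz -0.0002 toolz [-3.e-04  3.e-04 -1.e+00]
[-0.05 -0.87  2.26] [2.07 2.46]
[np.float64(0.0), np.int64(0), np.float64(-0.3)] -> -92 33.0 -11.2
[np.float64(0.5), np.int64(4), np.float64(-0.9)] -> -88 33.5 -10.6
[np.float64(1.1), np.int64(8), np.float64(-1.4)] -> -84 34.1 -10.1
[np.float64(1.6), np.int64(12), np.float64(-1.9)] -> -80 34.6 -9.6
[np.float64(2.2), np.int64(16), np.float64(-2.5)] -> -76 35.2 -9.0
[np.float64(2.7), np.int64(20), np.float64(-3.1)] -> -72 35.7 -8.4
[np.float64(3.1), np.int64(24), np.float64(-3.7)] -> -68 36.1 -7.8
[np.float64(3.4), np.int64(28), np.float64(-4.3)] -> -64 36.4 -7.2
[np.float64(3.7), np.int64(32), np.float64(-5.0)] -> -60 36.7 -6.5
[np.float64(4.0), np.int64(36), np.float64(-5.7)] -> -56 37.0 -5.8
```

View pics/w10.png

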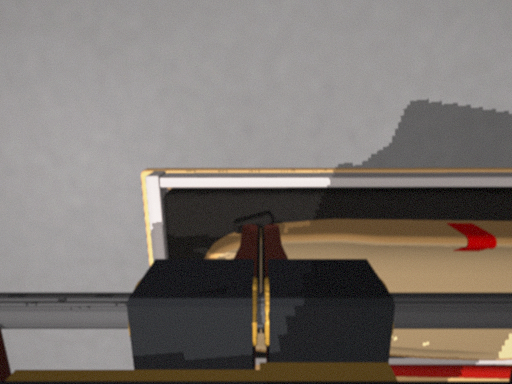

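View pics/ov10.png

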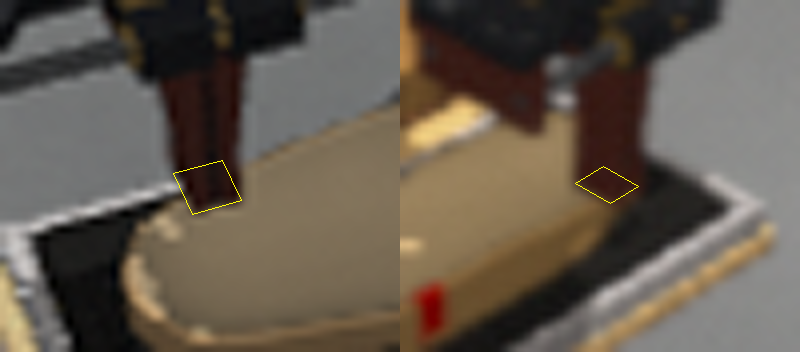

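```bash
python3 -m handwheel '[[0,0,0,0.3,2,-0.2,-1],[0,0,0,0.7,6,-0.8,-1],[0,0,0,1.3,10,-1.3,-1],[0,0,0,1.9,14,-1.9,-1],[0,0,0,2.5,18,-2.4,-1],[0,0,0,3,22,-3,-1]]' |sed -n '1p;4p'; python3 f.py 2; python3 - <<'E'
from plan import *
rows([(x,np.interp(x,k[:,0],k[:,1])) for x in np.arange(-66,-17,4)],(-70,36,-8.5))
E
```

```text
time: 15.68
ft_force: [-0.8, -3.5, 2.3]
t 15.775 local [[-69.36  36.09  -8.47]] F [ 0.09 -0.58  2.38] yawerr tool wz -0.0003 toolz [-0.e+00  3.e-04 -1.e+00]
[ 0.26 -0.85  2.51] [2.63 2.38]
[np.float64(0.3), np.int64(4), np.float64(-1.0)] -> -66 36.3 -7.5
[np.float64(0.6), np.int64(8), np.float64(-1.6)] -> -62 36.6 -6.9
[np.float64(0.9), np.int64(12), np.float64(-2.4)] -> -58 36.9 -6.1
[np.float64(1.2), np.int64(16), np.float64(-3.1)] -> -54 37.2 -5.4
[np.float64(1.5), np.int64(20), np.float64(-3.6)] -> -50 37.5 -4.9
[np.float64(1.9), np.int64(24), np.float64(-4.2)] -> -46 37.9 -4.3
[np.float64(2.0), np.int64(28), np.float64(-4.7)] -> -42 38.0 -3.8
[np.float64(2.0), np.int64(32), np.float64(-5.2)] -> -38 38.0 -3.3
[np.float64(2.0), np.int64(36), np.float64(-5.2)] -> -34 38.0 -3.3
[np.float64(2.0), np.int64(40), np.float64(-5.2)] -> -30 38.0 -3.3
[np.float64(2.0), np.int64(44), np.float64(-5.2)] -> -26 38.0 -3.3
[np.float64(2.0), np.int64(48), np.float64(-5.2)] -> -22 38.0 -3.3
[np.float64(2.0), np.int64(52), np.float64(-5.2)] -> -18 38.0 -3.3
```

```bash
python3 -m handwheel '[[0,0,0,0.1,1.5,-0.4,-1],[0,0,0,0.3,4,-0.8,-1],[0,0,0,0.5,6.5,-1.2,-1],[0,0,0,0.7,9,-1.7,-1],[0,0,0,0.9,11.5,-2.2,-1],[0,0,0,1,14,-2.6,-1]]' |sed -n '1p;4p'; python3 f.py 2
```

```text
time: 16.52
ft_force: [-0.8, -1.9, 1.2]
t 16.625 local [[-55.56  37.12  -5.95]] F [-0.62 -0.71  2.28] yawerr tool wz -0.0004 toolz [-2.e-04  3.e-04 -1.e+00]
[-0.34 -1.06  2.01] [1.73 2.28]
```

```bash
python3 -m handwheel '[[0,0,0,0.1,1.5,-0.2,-1],[0,0,0,0.3,4,-0.7,-1],[0,0,0,0.5,6.5,-1,-1],[0,0,0,0.7,9,-1.4,-1],[0,0,0,0.9,11.5,-1.7,-1],[0,0,0,1,14,-2.1,-1],[0,0,0,1,16.5,-2.4,-1],[0,0,0,1,19,-2.6,-1],[0,0,0,1,21,-2.6,-1]]' |sed -n '1p;4p'; python3 f.py 2
```

```text
time: 17.75
ft_force: [0.0, -1.3, 2.2]
t 17.85 local [[-34.62  37.93  -3.31]] F [ 0.29 -0.86  1.91] yawerr tool wz -0.0005 toolz [ 0.e+00  2.e-04 -1.e+00]
[-0.39 -0.99  2.27] [2.62 1.91]
```

```bash
python3 -m handwheel '[[0,0,0,0,2,0,-1],[0,0,0,0,5,0,-1],[0,0,0,0,8,0,-1],[0,0,0,0,11,0,-1],[0,0,0,0,14,0,-1],[0,0,0,0,17,0,-1],[0,0,0,0,20,0,-1],[0,0,0,0,23,0,-1],[0,0,0,0,26,0,-1],[0,0,0,0,29,0,-1],[0,0,0,0,32,0,-1],[0,0,0,0,34,0,-1]]' |sed -n '1p;4p'; python3 f.py 2
python3 ov.py -0.030 0.0085 11;python3 - <<'E'
from h import *
w=camera("wrist")[...,::-1];cv2.imwrite("pics/w11.png",w)
E
```

```text
time: 19.35
ft_force: [-1.0, -1.8, 3.1]
t 19.45 local [[-0.63 37.96 -3.35]] F [ 0.64 -0.57  3.44] yawerr tool wz -0.0004 toolz [-0.e+00  2.e-04 -1.e+00]
[ 0.32 -0.92  2.88] [2.32 3.44]
```

View pics/w11.png

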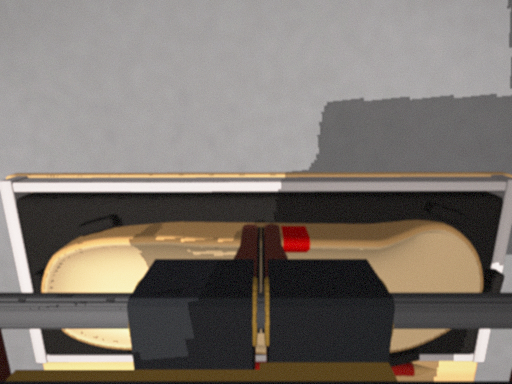

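View pics/ov11.png

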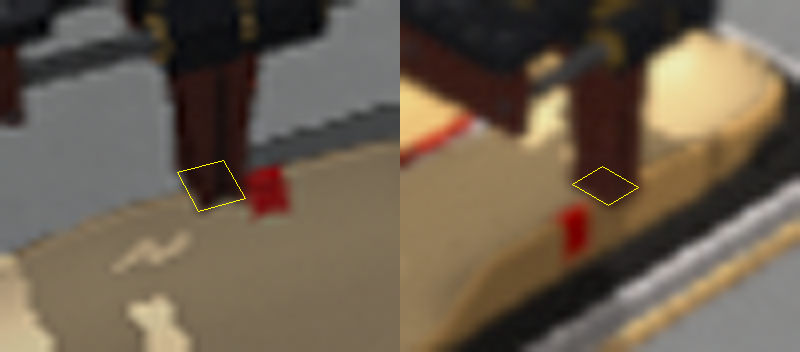

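```bash
cat > mark.py <<'E'
from h import *
import sys
im=cv2.imread(sys.argv[1]);s=bot.state();K,T=cam("wrist",s)
hsv=cv2.cvtColor(im,cv2.COLOR_BGR2HSV);red=((hsv[...,1]>200)&((hsv[...,0]<8)|(hsv[...,0]>172))&(im[...,2]>130));red[:200]=0;red[270:]=0;red[:,:200]=0
for r in range(224,256,3):
    x=np.nonzero(red[r])[0]
    if len(x): print(r,x.min(),x.max(),[W2L(ray((c,r),.060,K,T))[0].round(1)[:2].tolist() for c in (x.min()-.5,x.max()+.5)])
print(W2L(s["tcp_pos"]))
E
python3 mark.py pics/w11.png
```

```text
239 283 309 [[10.3, 41.4], [24.3, 41.4]]
242 284 309 [[10.9, 39.7], [24.4, 39.7]]
245 284 308 [[10.9, 38.0], [23.9, 38.0]]
248 283 308 [[10.4, 36.3], [24.0, 36.3]]
251 286 305 [[12.0, 34.6], [22.5, 34.6]]
[[-0.6487708  37.93586806 -3.34505605]]
```

```bash
python3 -m handwheel '[[0,0,0,0,2,-0.1,-1],[0,0,0,0,5,-0.3,-1],[0,0,0,0,8,-0.4,-1],[0,0,0,0,11,-0.4,-1],[0,0,0,0,14,-0.4,-1],[0,0,0,0,16.5,-0.4,-1],[0,0,0,0,18,-0.4,-1],[0,0,0,0,18,-0.4,-1]]' |sed -n '1p;4p'; python3 f.py 4
python3 ov.py -0.030 0.0085 12;python3 - <<'E'
from h import *
w=camera("wrist")[...,::-1];cv2.imwrite("pics/w12.png",w)
w=camera("scene")[...,::-1];cv2.imwrite("pics/s12.png",w)
E
```

```text
time: 20.6
ft_force: [0.1, -0.6, 1.9]
t 20.8 local [[17.26 37.96 -2.96]] F [-0.06  1.43  1.63] yawerr tool wz -0.0007 toolz [-1.e-04  3.e-04 -1.e+00]
[-0.05  1.    1.98] [2.59 2.12 1.6  1.63]
```

View pics/w12.png

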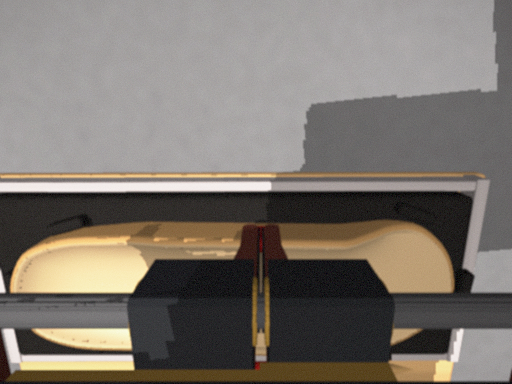

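View pics/ov12.png

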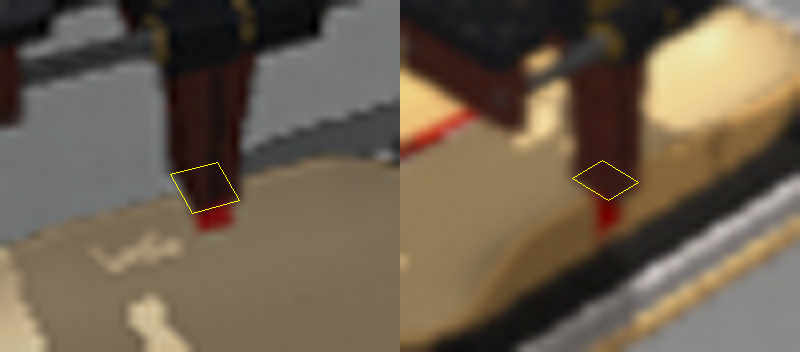

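View pics/s12.png

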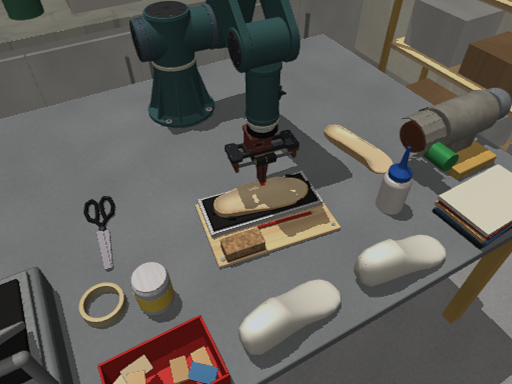

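The mark is centred under the tips: red shows in the slit of the wrist view at (261,235), and directly below the fingertips in both outer views. The contact force is about 2 N and nothing else has moved, so I'm handing in.

```bash
python3 -c "
from cell import order
print(order.finish_job())"
```

```text
the job is handed in; nothing more can be done
None
```

I set the closed fingertips on the rim at the very back of the heel. I ran them round the heel and up the arch side to the red mark in one pass, and handed in with them still resting on the mark, at about 20.8 s.

- **Contact:** upward force read 1.2–3.4 N wherever I sampled it, and about 2 N at the end. I only read it every second or so, so I can't show the force between readings, but no reading suggested the fingertips had lifted off.
- **Drag:** sideways force peaked at one reading of 3.5 N on the rising part of the arch. I slowed down after that, and later readings were 2 N or less.
- **Position on the mark:** the last wrist picture measured the mark's middle at about 17.3 mm along the insole, and the arm stopped at 17.26 mm. All three cameras showed the red centred under the tips. The given range starts at 18 mm, so my insole pose is probably about 1 mm off lengthwise.
- **Surroundings:** the last pictures showed the insole still seated in the cushion and nothing else moved. I judged this by eye, without measuring.

**Disagreement:** the fingertips actually sit about 30 mm behind the stated TCP. Nothing touched at the expected height, and the cameras showed the tips still above the rim. I went down in small force-checked steps until they touched, then used that height for the whole pass.

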